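Gauge the shut gap of the lever press

ROBOT

A 6-joint arm with a two-finger parallel gripper is mounted at the origin on the work surface; the furniture and walls round the work are solid. World frame = base frame: x ahead of the robot, y to its left, z up, the work surface at z = 0. Lengths are in m, angles in rad, forces in N, time in s.
With the tool pointing down it reaches from about 0.375 to 0.9 m from the base axis. Payload 3.1 kg.
Tool frame: the origin (TCP) lies on the centre line of the jaws, within the pads' length; the fingertips stand 22 mm ahead of it and the grasp point (between the pads) lies 3 mm ahead of it; z points along the fingers, y is the line along which they close (so a half turn about z gives the same grasp; the last joint's range is limited). The gripper opens to 85 mm and grips with 20 to 120 N. Pads are 22 mm wide; open, the fingers measure 114 mm over their backs; the gripper's body (76 mm by 85 mm) begins 54 mm behind the grasp point. The pads swing forward as they close: fully open they stand 13 mm farther back than shut.
Start: joints at [-1.448, 0.527, 1.433, -0, 1.181, -0.178], TCP at [0.185, -0.597, 0.253] pointing down, gripper open.
Joint ranges: [-3.08, 3.08], [-0.75, 2.2], [0.22, 2.44], [-1.43, 4.57], [0, 2.65], [-2.85, 2.85]. Speed limits (rad/s): [2.79, 2.79, 3.14, 3.14, 3.14, 3.14].

INTERFACE

Orientations are given as a unit quaternion [x, y, z, w].
In Python, from station import manip gives the robot as it stands.
- The arm moves only by the shell command python3 drive.py 'ROWS' [FORCE]. ROWS is rows parted by semicolons, their numbers by spaces, 1 to 20 of them, each of 5 numbers: dx, dy, dz in m, then a turn about the tool's z in rad, then the opening from 0.0 (shut) to 1.0 (fully open); each row is the pose to reach, as a shift and turn from the pose commanded when the command began, along the tool's axes at that moment; what a row does not reach only later rows make up. A row lasts 1/10 s, in which the tool goes at most 0.05 m and 0.15 rad, less where a joint would pass 70% of its speed; a pose out of reach is approached as far as the arm can. The fingers move at their own pace and stop on an object; FORCE is the grip in N (left out, the last holds). Time passes only in rows, so rows that do not move let the fingers close. It prints the time, the measured TCP pose, the force, the opening and the grip force at its end.
- manip.sense(): the state, without advancing time (a new reading comes with each control period).
- manip.snapshot(name): name is "side" or "top"; returns a dict with "pixels" (400x640x3 uint8, red, green, blue), "range_z" (400x640 float32, m along the optical axis (not along the pixel's ray), 0 where there is no reading), "fov_y" (degrees; the focal length in pixels is half the picture's height over the tangent of half this angle, whatever the lens; pixels are square), "cx", "cy" (the principal point, pixels), "R" (3x3) and "t" (3): a world point X has camera coordinates R X + t. Camera axes: x right, y down, z forward; pixel columns grow to the right and rows downward; lengths in m; the calibration is good to about 2 mm. A picture is of the moment at which its call begins.
- manip.sign_off(): hands the job in; it is judged then, once.
The state is a dict: "t": time; "q": joint angles; "qd": joint speeds; "tau": joint torques, N m; "tcp_pos": TCP position; "tool_rot": TCP orientation; "force": force on the tool from outside, world axes, zero at the start; "ft_torque": the same for the moment, N m; "finger_gap": opening from 0.0 (shut) to 1.0 (fully open); "gripper_force": force on a finger pad.
Only numpy, scipy, OpenCV 4.12 (cv2) and the standard library are available. Lean on these libraries where they do the work, as an engineer would, in place of code of your own. Each camera call takes 0.05 s, during which the arm holds its last target. There are 200 camera calls.

TASK

Shut the small hand-lever press by bringing its lever fully down, then pick up the steel taper gauge by its handle and slide the blade, flat on the lower platen, straight into the gap from the open front until it drags snugly between both platens. Do not force it so far that it jacks the sprung upper platen up, leave the lever down and the other things on the bench where they are, and finish while still holding the gauge still at that depth, ready to be read.

Things in the scene. Friction and masses are not known exactly. Their poses are not given: they have to be found in the camera images.
- press: hand-lever platen press, fixed, 112 mm high without its lever: grey base 118 (x) x 160 (y) x 17 mm, lower platen on it, two columns at x = 0, y = -58 and +58 mm that carry a cross bridge, a sprung upper platen under the bridge. Origin: centre of the base's underside (base x = -58 to +60 mm); x points from the open front to the back, z up. The gauge goes in along +x
- press_mouth (a point): point on the lower platen's top face straight below the middle of the upper platen's front edge, where the gap begins (in the press frame x = -35 mm, y = 0, z = 30 mm). The lower platen sticks out 20 mm in front of it as a lip; axes as the press
- press_lever (a joint): cam lever of the press, rad: 0 fully down (press shut; arm points to the press's -y side, rising 0.15 rad from level), starts about 0.95 to 1.2 (arm nearly upright). It turns about the press's x axis through lever_pivot, stays where it is left and needs about 3 N at the knob
- lever_pivot (a point): centre of the lever's hinge pin, over the middle of the bridge (press x = 0, y = 0, z about 104 to 108 mm); axes as the press
- lever_knob (a point): centre of the 24 mm ball knob at the lever's end, 100 mm from the pivot; at lever value v it lies from the pivot at press y = -100 cos(v + 0.15) mm, z = +100 sin(v + 0.15) mm. It can be pinched along the press's x from above and led down along its arc
- gauge: taper gauge, 169 mm long, about 120 g, lying flat: aluminium handle 72 long x 17 wide x 23 mm high, x = -71 to +1 mm, and a steel wedge blade 20 mm wide, x = 0 to +98 mm, with engraved lines; underside flat, top sloping: 2.5 mm thick at the tip, 0.8 mm more per 10 mm, 10.3 mm at the handle. Origin: on the underside where blade and handle meet; x points to the tip, z up
- gauge_tip (a point): middle of the blade's tip edge, on the underside (gauge x = +98 mm)
- gauge_grip (a point): middle of the handle, where to grip it across its 17 mm width (gauge x = -35 mm, 11.5 mm above the underside)
- lower_platen: fixed aluminium lower platen: flat top 30 mm above the bench, 88 mm wide, press x = -55 to +50 mm. Origin 13 mm below the middle of its top face at press x = 0; axes as the press
- platen_lift (a joint): how far the sprung upper platen is jacked up off its stop, m; 0 at rest
- upper_platen: aluminium upper platen, 70 (x) x 88 x 14 mm, press x = -35 to +35 mm, origin at the centre of its lower face; moves with the lever. Lever down, the gap above the lower platen is 4 to 7.5 mm, different each time; lever up it is 6 to 8.5 mm wider. Springs hold it on a stop: 8 to 9 N start it upward, then 6 N more per mm
- jar: bystander: wide jar with a screw cap, 52 mm wide, 65 mm high
- vial_dark: bystander: small vial with dark powder, 27 mm wide, 60 mm high
- vial_light: bystander: small vial with white powder, 27 mm wide, 58 mm high
- beaker: bystander: small glass beaker, 51 mm wide, 63 mm high
- tweezers: bystander: tweezers lying flat, 117 mm long, 8 mm high
- ring_die: bystander: round stepped punching die, 42 mm wide, 20 mm high

How it is judged:
On the way, in this order (a step that is already met when the one before it is completed fails the run):
1. the lever is fully down, the gauge still lying on the bench (value of joint press_lever below 0.06 rad and height (world z) of gauge below 0.01 m), for 0.2 s.
2. the gauge is held in the fingers, clear of the bench (height (world z) of gauge above 0.02 m and contact force between the fingers and gauge above 1 N), for 0.2 s.
At the end, for the whole second after the job is handed in: last second: lever under 0.06 rad; fingers hold the gauge's handle (over 2 N), still; blade in from the front, tip over 10 mm past the upper platen's edge, within 22 mm of the middle and 0.15 rad of straight; it bears on each platen with over 0.7 N; upper platen jacked under 1.5 mm (value of joint press_lever below 0.06 rad and contact force between gauge and upper_platen above 0.7 N and contact force between gauge and lower_platen above 0.7 N and value of joint platen_lift below 0.0015 m and x of gauge_tip in the frame of press_mouth above 0.01 m and y of gauge_tip in the frame of press_mouth between -0.022 and 0.022 m and angle between the x axis of gauge and the x axis of press, either way round below 0.15 rad and contact force between the fingers and gauge above 2 N and linear speed of gauge below 0.01 m/s and x of gauge in the frame of press_mouth below 0 m and distance between the grasp point and gauge_grip below 0.06 m); the arm keeps its last pose, push and grip.
It fails at once if the gauge is forced in so that it jacks the upper platen up by more than 2.5 mm (value of joint platen_lift above 0.0025 m).
It fails at once if a bystander is shoved more than 20 mm or knocked over (distance of any of jar, vial_dark, vial_light, beaker, tweezers, ring_die from where it was at the start of the episode above 0.02 m or angle between any of jar, beaker, vial_dark, vial_light's own z axis and vertical above 0.5 rad).
It also fails if it takes over 67 s, if anything falls off the work surface, if the arm or the gripper's body presses on something with over 40 N, if the wrist force passes 120 N, or if a joint passes its speed limit or range.

## Working session

There is one attempt and no reset: what is moved stays moved. The work goes in short steps, Python scripts to look and compute and a shell command to move; the robot and the scene stay as the last step left them, time stands still between calls to the robot, and variables do not carry over. Pictures are saved under pics/ and viewed, at most 10 in all, crops included, and the job is handed in when it is done.

```bash
ls; mkdir -p pics; python3 - <<'E'
from station import manip
import cv2,numpy as np
for n in("side","top"):
    s=manip.snapshot(n); cv2.imwrite(f"pics/{n}0.png",s["pixels"][:,:,::-1]); np.savez(f"{n}0.npz",**s)
    print(n,s["fov_y"],s["cx"],s["cy"],-s["R"].T@s["t"],s["R"].round(2).tolist())
st=manip.sense();print(st["tcp_pos"],st["tool_rot"],st["finger_gap"],st["t"],st["force"])
E
```

```text
drive.py
pics
station.py
side 47.698661302250926 315.8568619571834 199.75872193583325 [ 0.33838923 -0.1685714   0.73923688] [[0.96, -0.29, -0.0], [-0.22, -0.74, -0.64], [0.18, 0.61, -0.77]]
top 46.82236641834328 312.0244845440748 200.52049711151915 [0.43689625 0.34787348 1.01371431] [[-0.01, -1.0, 0.02], [-1.0, 0.01, -0.08], [0.08, -0.02, -1.0]]
[ 0.185137   -0.59632025  0.25241971] [ 9.88711778e-01  1.49826745e-01  2.81504240e-05 -9.82741871e-04] 0.9986099115582897 0.1 [-0.5184556   0.47276552  0.06104496]
```

View pics/side0.png

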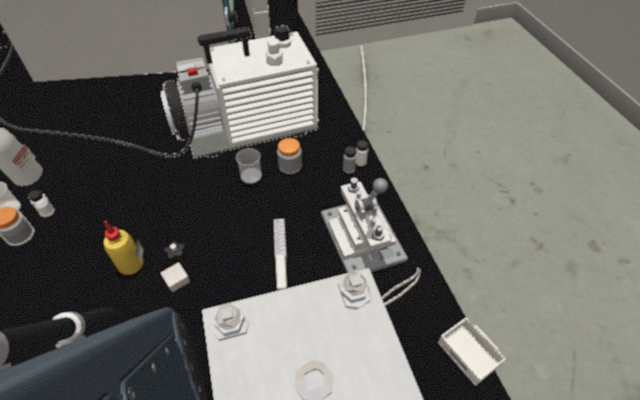

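View pics/top0.png

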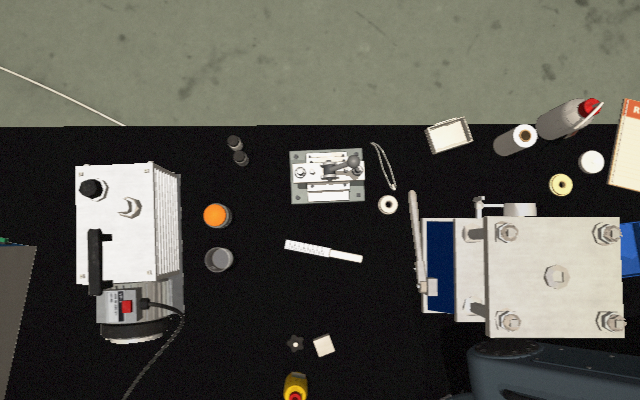

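The top view shows the press at about (328,177), with its lever knob near (353,160) on the -y side. The gauge runs from blade end (286,244) to handle end (362,259). The ring die is at (388,204), the tweezers at (384,165), the jar at (217,215), the beaker at (219,260), and the vials at (235,143) and (240,158). A large machine stands between the arm and the work.

```bash
cat > h.py <<'E'
import numpy as np,cv2
from station import manip
def cloud(s):
    f=200/np.tan(np.radians(s["fov_y"])/2); v,u=np.mgrid[:400,:640]; z=np.asarray(s["range_z"],float)
    P=np.stack([(u-s["cx"])/f*z,(v-s["cy"])/f*z,z],-1)
    W=(P-s["t"])@s["R"]; W[z<=0]=np.nan
    return W
E
python3 - <<'E'
from h import *
S={n:dict(np.load(n+"0.npz")) for n in("top","side")}
C={n:cloud(S[n]) for n in S}
T=C["top"]
# coarse height map
print("heightmap(cm) rows every 16px, cols every 24")
for v in range(100,400,20): print(v,[int(round(100*np.nanmax(T[v-8:v+8,u-10:u+10,2]))) if np.isfinite(T[v-8:v+8,u-10:u+10,2]).any() else -9 for u in range(60,640,24)])
for n,p in dict(machcorner=(488,220),machfar=(620,330),mach2=(440,235),arm=(412,200)).items(): print(n,T[p[1],p[0]].round(3))
# gauge
reg=np.zeros((400,640),bool); reg[232:270,276:370]=1
m=reg&(T[...,2]>0.0)&(S["top"]["pixels"].min(-1)>90)
uv=np.argwhere(m)[:,::-1]; print("gauge px",m.sum()); 
P=T[m]; r=cv2.minAreaRect((P[:,:2]*1000).astype(np.float32)); print(r, cv2.boxPoints(r).round(1).tolist())
hm=P[:,2]; print("z pct",np.percentile(hm,[5,25,50,75,95]).round(4))
# press base & others
reg=np.zeros((400,640),bool); reg[140:210,284:372]=1
for lo,hi in((.008,.024),(.024,.04),(.055,.085),(.085,.105),(.105,.125),(.14,.3)):
    m=reg&(T[...,2]>lo)&(T[...,2]<hi); P=T[m]
    if len(P)>4: print(lo,hi,len(P),P.mean(0).round(4),cv2.minAreaRect((P[:,:2]*1000).astype(np.float32)))
A=C["side"]; reg=np.zeros((400,640),bool); reg[170:280,312:412]=1
for lo,hi in((.008,.024),(.024,.04),(.055,.085),(.085,.105),(.105,.125),(.15,.3)):
    m=reg&(A[...,2]>lo)&(A[...,2]<hi); P=A[m]
    if len(P)>4: print("side",lo,hi,len(P),P.mean(0).round(4),cv2.minAreaRect((P[:,:2]*1000).astype(np.float32)))
for n in S:
    s=S[n]["pixels"]; s=s[135:280,190:420] if n=="top" else s[140:300,225:425]
    cv2.imwrite(f"pics/{n}crop.png",cv2.resize(s[:,:,::-1],None,fx=3.4,fy=3.4,interpolation=cv2.INTER_CUBIC))
E
```

```text
heightmap(cm) rows every 16px, cols every 24
100 [-73, -74, -74, -74, -74, -74, -74, -74, -74, -74, -74, -74, -74, -74, -74, -74, -74, -74, -74, -74, -74, 13, 19, 20, 1]
120 [0, 0, 0, 0, 0, 0, 0, 0, 0, 0, 0, 0, 0, 0, 0, 3, 3, 3, 0, 10, 10, 13, 20, 1, 1]
140 [0, 0, 0, 0, 0, 0, 0, 6, 2, 0, 0, 0, 0, 1, 0, 2, 3, 3, 4, 10, 10, 8, 0, 1, 1]
160 [0, 20, 19, 20, 19, 0, 0, 6, 6, 0, 9, 13, 21, 9, 1, 0, 3, 0, 2, 4, 0, 0, 2, 2, 1]
180 [0, 23, 22, 20, 20, 8, 0, 0, 1, 1, 11, 12, 11, 9, 1, 0, 0, 0, 0, 0, 0, 2, 2, 1, 1]
200 [0, 23, 24, 24, 20, 9, 7, 7, 0, 0, 3, 3, 3, 2, 2, 5, 1, 9, 10, 11, 11, 1, 0, 0, 0]
220 [0, 20, 20, 24, 20, 9, 7, 7, 1, 0, 0, 0, 0, 1, 2, 6, 14, 18, 32, 33, 31, 31, 31, 33, 3]
240 [0, 25, 25, 20, 20, 9, 0, 6, 0, 0, 1, 1, 0, 1, 0, 6, 14, 22, 32, 34, 31, 31, 31, 34, 2]
260 [0, 26, 25, 20, 20, 10, 6, 6, 1, 0, 1, 2, 3, 2, 0, 7, 14, 17, 31, 31, 31, 31, 31, 31, 1]
280 [0, 26, 26, 20, 20, 10, 0, 0, 0, 0, 0, 0, 1, 0, 0, 9, 14, 17, 31, 31, 31, 32, 31, 31, 3]
300 [0, 25, 25, 21, 19, 15, 0, 1, 0, 0, 0, 0, 0, 0, 0, 9, 13, 21, 31, 31, 31, 31, 31, 31, 0]
320 [1, 0, 20, 21, 15, 12, 0, 0, 0, 1, 0,
[... 1755 characters left out ...]
5426 0.2881 0.0283] ((568.6756591796875, 288.4950256347656), (105.7862777709961, 107.32247161865234), 1.5274041891098022)
side 0.055 0.085 993 [0.5591 0.2871 0.0712] ((570.939208984375, 298.1985778808594), (70.34114837646484, 147.5963592529297), 2.23307728767395)
side 0.085 0.105 769 [0.5686 0.2889 0.0902] ((570.5046997070312, 298.40301513671875), (39.297637939453125, 144.95944213867188), 2.312382459640503)
side 0.105 0.125 300 [0.5685 0.2926 0.112 ] ((570.5595092773438, 297.9807434082031), (39.346702575683594, 123.14799499511719), 15.689957618713379)
side 0.15 0.3 221 [0.57   0.2593 0.1954] ((571.1576538085938, 265.01092529296875), (21.347129821777344, 34.34595489501953), 5.944507122039795)
```

View pics/sidecrop.png

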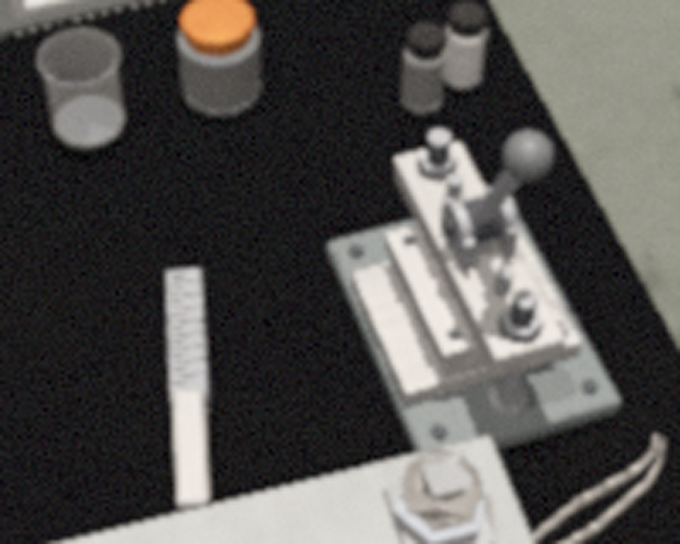

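View pics/topcrop.png

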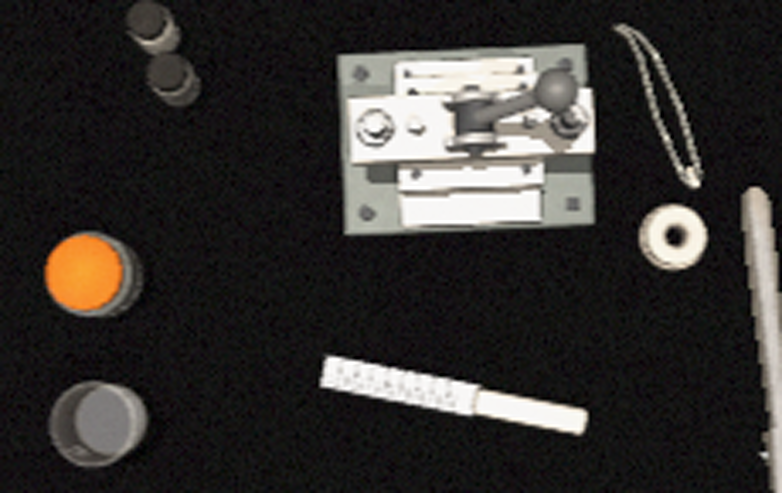

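Both crops agree. The press is yawed about 2° with its front toward -x, the lever is nearly upright with its knob at crop (555,90), and the gauge's blade points to +y. I'll measure the knob and gauge more precisely.

```bash
cat >> h.py <<'E'
from scipy.optimize import least_squares
def sphere(P,r=.012):
    f=least_squares(lambda c:np.linalg.norm(P-c,axis=1)-r,P.mean(0)-[0,0,.008],loss="soft_l1",f_scale=.001); return f.x,np.abs(f.fun).mean()
def to_tool(d):
    from scipy.spatial.transform import Rotation as R
    return R.from_quat(manip.sense()["tool_rot"]).inv().apply(d)
E
python3 - <<'E'
from h import *
for n,b in(("top",(150,172,340,372)),("side",(172,200,365,395))):
    s=dict(np.load(n+"0.npz")); W=cloud(s); a=np.zeros((400,640),bool); a[b[0]:b[1],b[2]:b[3]]=1
    P=W[a&(W[...,2]>.188)]; print(n,len(P),P[:,2].max().round(4),sphere(P))
    if n=="side":
        a[:]=0;a[215:295,265:295]=1; m=a&(W[...,2]>.0)&(s["pixels"].min(-1)>90);P=W[m];r=cv2.minAreaRect((P[:,:2]*1000).astype(np.float32));print(r)
    for q,(u,v,k) in {"die":(388,204,10),"jar":(217,215,12),"beak":(219,260,12)}.items():
        if n=="top":
            w=W[v-k:v+k,u-k:u+k].reshape(-1,3); w=w[w[:,2]>.01]; print(q,w.mean(0).round(3),w[:,2].max())
o=np.array([.185,-.597,.252])
for p in([.185,-.597,.46],[.6,-.25,.46],[.6,.1,.46],[.571,.265,.32]): print(to_tool(np.array(p)-o).round(3))
E
```

```text
top 142 0.211 (array([0.57096158, 0.25908274, 0.19752502]), np.float64(0.0007535102049223521))
die [0.506 0.165 0.018] 0.023268374268857004
jar [0.484 0.528 0.059] 0.06839949069886658
beak [0.392 0.53  0.045] 0.06496697991050197
side 176 0.211 (array([0.57277981, 0.26074555, 0.19729057]), np.float64(0.0006854796775749426))
((387.99688720703125, 228.0413360595703), (336.7513732910156, 42.223114013671875), 80.97481536865234)
[ 0.    -0.    -0.208]
[ 0.499 -0.209 -0.207]
[ 0.603 -0.543 -0.207]
[ 0.624 -0.709 -0.066]
```

```bash
python3 drive.py '0 0 -0.05 0 1; 0 0 -0.1 0 1; 0 0 -0.15 0 1; 0 0 -0.208 0 1; 0 0 -0.208 0 1; 0.1 -0.04 -0.208 -0.1 1; 0.2 -0.08 -0.208 -0.2 1; 0.3 -0.12 -0.208 -0.3 1; 0.4 -0.16 -0.208 -0.4 1; 0.499 -0.209 -0.208 -0.5 1; 0.499 -0.209 -0.208 -0.6 1; 0.499 -0.209 -0.208 -0.65 1; 0.499 -0.209 -0.208 -0.65 1; 0.499 -0.209 -0.208 -0.65 1; 0.499 -0.209 -0.208 -0.65 1' 20; python3 -c "
from h import *
s=manip.sense();print(s['q'],s['tcp_pos'],to_tool(np.array([.6,.1,.46])-s['tcp_pos']),to_tool(np.array([.572,.26,.32])-s['tcp_pos']))"
```

```text
t: 1.6
tcp_pos: [0.5697, -0.2743, 0.4601]
tool_rot: [0.889, 0.458, -0.001, -0.001]
force: [0.7, -0.7, 0.4]
finger_gap: 1.001
gripper_force: 0.0
[-6.25190280e-01  3.90186813e-01  1.10259665e+00 -1.35152716e-04
  1.65085184e+00 -5.18236512e-03] [ 0.56969014 -0.27433998  0.46007901] [ 0.32227479 -0.19284162  0.00043304] [ 0.4362416  -0.30831167  0.14065513]
```

```bash
python3 drive.py '0.1 -0.06 0 -0.1 1; 0.2 -0.12 0 -0.2 1; 0.3 -0.18 0 -0.3 1; 0.32 -0.19 0 -0.4 1; 0.32 -0.19 0 -0.5 1; 0.32 -0.19 0 -0.6 1; 0.32 -0.19 0 -0.657 1; 0.436 -0.308 0 -0.657 1;0.436 -0.308 0 -0.657 1;0.436 -0.308 0 -0.657 1;0.436 -0.308 0 -0.657 1;0.436 -0.308 0 -0.657 1'; python3 -c "
from h import *
s=manip.sense();print(s['q'],s['tcp_pos'],s['force'],to_tool(np.array([.572,.26,.28])-s['tcp_pos']));from scipy.spatial.transform import Rotation as R
print(R.from_quat(s['tool_rot']).as_matrix().round(3))"
```

```text
t: 2.8
tcp_pos: [0.5695, 0.2625, 0.4598]
tool_rot: [0.691, 0.722, -0.0, -0.001]
force: [0.5, -0.6, 0.4]
finger_gap: 0.999
gripper_force: 0.0
[0.25298485 0.38116548 1.11727092 0.00208132 1.64549554 0.20937834] [0.56945354 0.26245552 0.45981882] [ 0.54417713 -0.63800555  0.36758867] [-0.00284226  0.00292561  0.17980735]
[[-0.044  0.999 -0.003]
 [ 0.999  0.044  0.001]
 [ 0.002 -0.003 -1.   ]]
```

```bash
python3 drive.py '-0.003 0.003 0.05 0 1; -0.003 0.003 0.1 0 1; -0.003 0.003 0.15 0 1; -0.003 0.003 0.2 0 1; -0.003 0.003 0.24 0 1; -0.003 0.003 0.257 0 1; -0.003 0.003 0.257 0 1; -0.003 0.003 0.257 0 0; -0.003 0.003 0.257 0 0; -0.003 0.003 0.257 0 0; -0.003 0.003 0.257 0 0; -0.003 0.003 0.257 0 0; -0.003 0.003 0.257 0 0; -0.003 0.003 0.257 0 0; -0.003 0.003 0.257 0 0' 25; python3 - <<'E'
from h import *
s=manip.sense();print(s['q'],s['tcp_pos'],s['force'])
a0=np.arccos((.2977-.2599)/.1);k0=np.array([.2977-.1*np.cos(a0),.1*np.sin(a0)])
for a in np.linspace(a0,.15,9): k=np.array([.2977-.1*np.cos(a),.1*np.sin(a)]);print(round(a-.15,3),(k-k0).round(4))
E
```

```text
t: 4.3
tcp_pos: [0.5731, 0.2545, 0.2058]
tool_rot: [0.694, 0.72, -0.001, -0.0]
force: [-3.3, -1.9, 6.2]
finger_gap: 0.254
gripper_force: 24.2
[ 2.40163298e-01  5.85196384e-01  1.47164922e+00 -5.10843202e-04
  1.08705702e+00  2.02766161e-01] [0.57310315 0.25449914 0.20579684] [-3.34645623 -1.91404781  6.18641956]
1.033 [0. 0.]
0.904 [-0.0116 -0.0056]
0.775 [-0.0224 -0.0127]
0.646 [-0.0322 -0.0211]
0.517 [-0.0408 -0.0308]
0.387 [-0.0481 -0.0414]
0.258 [-0.054  -0.0529]
0.129 [-0.0583 -0.065 ]
0.0 [-0.0611 -0.0776]
```

```bash
python3 drive.py '-0.006 0 0.003 0 0; -0.0116 0 0.0056 0 0; -0.017 0 0.009 0 0; -0.0224 0 0.0127 0 0; -0.0275 0 0.017 0 0; -0.0322 0 0.021 0 0; -0.0365 0 0.026 0 0; -0.0408 0 0.031 0 0; -0.0445 0 0.036 0 0; -0.048 0 0.0415 0 0; -0.051 0 0.047 0 0; -0.054 0 0.053 0 0; -0.056 0 0.059 0 0; -0.0583 0 0.065 0 0; -0.06 0 0.071 0 0; -0.061 0 0.0776 0 0; -0.061 0 0.081 0 0; -0.061 0 0.081 0 0; -0.061 0 0.081 0 0'; python3 - <<'E'
from h import *
s=manip.snapshot("side"); np.savez("side1.npz",**s); cv2.imwrite("pics/side1.png",cv2.resize(s["pixels"][130:300,270:450,::-1],None,fx=3,fy=3))
E
```

```text
t: 6.2
tcp_pos: [0.5754, 0.1925, 0.1227]
tool_rot: [0.694, 0.72, -0.002, -0.0]
force: [-5.1, -4.4, 3.9]
finger_gap: 0.259
gripper_force: 25.7
```

View pics/side1.png

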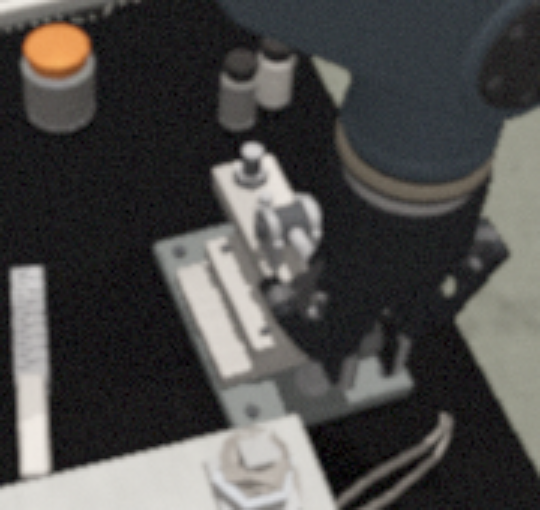

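The lever is pinched and led down, but the fingers hide the knob. I'll press a little further to feel for the stop.

```bash
python3 drive.py '0 0 0.003 0 0; 0 0 0.006 0 0; 0 0 0.006 0 0;0 0 0.006 0 0'; python3 drive.py '0 0 -0.006 0 0.5; 0 0 -0.006 0 0.5; 0 0 -0.006 0 0.5;0 0 -0.006 0 0.5; 0 0 -0.04 0 0.5; 0 0 -0.09 0 0.5; 0 0 -0.14 0 0.5; 0.02 -0.04 -0.17 0 0.5; 0.04 -0.08 -0.17 0 0.5;0.06 -0.12 -0.17 0 0.5; 0.06 -0.16 -0.17 0 0.5;0.06 -0.16 -0.17 0 0.5;0.06 -0.16 -0.17 0 0.5'; python3 - <<'E'
from h import *
s=manip.snapshot("top"); W=cloud(s);np.savez("top1.npz",**s); cv2.imwrite("pics/top1.png",cv2.resize(s["pixels"][120:290,270:420,::-1],None,fx=3,fy=3))
t=dict(np.load("top0.npz"));
s2=manip.snapshot("side");np.savez("side2.npz",**s2);V=cloud(s2)
for W in(W,V):
    m=(np.abs(W[...,0]-.573)<.02)&(np.abs(W[...,1]-.199)<.02)&(W[...,2]>.112)&(W[...,2]<.16); P=W[m]; print(len(P)); 
    if len(P)>10: print(P[:,2].max(),sphere(P))
s=manip.sense(); print(s['q'],s['tcp_pos'],s['t'])
E
```

```text
t: 6.65
tcp_pos: [0.5756, 0.1927, 0.1201]
tool_rot: [0.694, 0.72, -0.001, 0.0]
force: [-9.8, -4.7, 21.5]
finger_gap: 0.258
gripper_force: 27.6
t: 7.95
tcp_pos: [0.4144, 0.2482, 0.2874]
tool_rot: [0.693, 0.72, 0.0, 0.0]
force: [0.7, 0.1, 1.0]
finger_gap: 0.497
gripper_force: 0.0
149
0.1363198170087057 (array([0.57276631, 0.20009664, 0.12062633]), np.float64(0.0014432695259843727))
191
0.13380951266059504 (array([0.57472161, 0.2008933 , 0.12057883]), np.float64(0.0010495680678186882))
[ 3.06472405e-01  2.92890082e-01  1.73411274e+00 -1.98435725e-04
  1.11255357e+00  2.69919700e-01] [0.41624844 0.24809231 0.2874669 ] 8.05
```

View pics/top1.png

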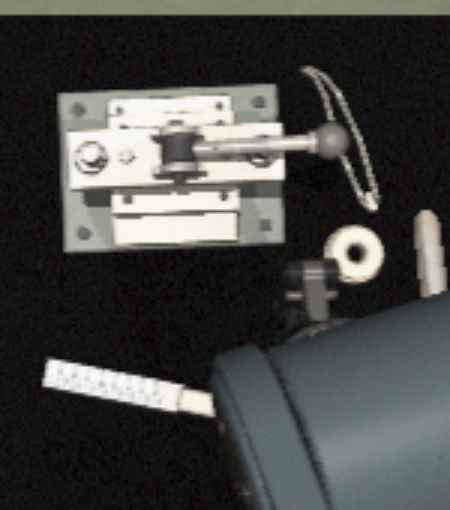

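The lever is seated: it resisted with 21 N and the knob centre is at z ≈ 0.1206, as expected for fully down. The gauge hasn't moved. Next is the move above its handle.

```bash
python3 drive.py '0 0 0 0.12 0.5;0 0 0 0.246 0.5;0 0 0 0.246 0.5'; python3 - <<'E'
from h import *
s=manip.sense(); print(s['tcp_pos'],to_tool(np.array([.3957,.261,.026])-s['tcp_pos']))
from scipy.spatial.transform import Rotation as R
m=R.from_quat(s['tool_rot']).as_matrix();print(np.arctan2(m[1,1],m[0,1]))
for n in("top0","top1","side0","side2"):
    W=cloud(dict(np.load(n+".npz"))); c,sn=np.cos(.037),np.sin(.037); d=W[...,:2]-[.5697,.2977]
    x=d[...,0]*c+d[...,1]*sn; y=-d[...,0]*sn+d[...,1]*c
    a=(x>-.031)&(x<-.024)&(abs(y)<.03); b=(x>-.052)&(x<-.04)&(abs(y)<.035); print(n,np.nanmedian(W[a,2]),np.nanmedian(W[b,2]),a.sum(),b.sum())
E
```

```text
t: 8.35
tcp_pos: [0.4164, 0.2477, 0.2871]
tool_rot: [0.777, 0.629, 0.0, 0.0]
force: [-0.3, 0.1, -0.1]
finger_gap: 0.498
gripper_force: 0.0
[0.41640747 0.24774378 0.28710559] [ 0.00856018 -0.02322802  0.26108971]
-0.21007718177105497
top0 0.05629448986242999 0.028559755015387885 97 183
top1 0.04959040068072333 0.028710109931954685 92 185
side0 0.055976214463775126 0.028177703131499903 126 193
side2 0.04915560235289495 0.028196486486780026 93 194
```

```bash
python3 drive.py '0.0086 -0.0232 0.05 0 0.5;0.0086 -0.0232 0.1 0 0.5;0.0086 -0.0232 0.15 0 0.5;0.0086 -0.0232 0.2 0 0.5;0.0086 -0.0232 0.24 0 0.5;0.0086 -0.0232 0.255 0 0.5;0.0086 -0.0232 0.26 0 0.5;0.0086 -0.0232 0.26 0 0.5;0.0086 -0.0232 0.26 0 0.5'; python3 - <<'E'
from h import *
s=manip.sense(); print(s['tcp_pos'],s['force'],to_tool(np.array([.3957,.261,.026])-s['tcp_pos']))
s=manip.snapshot("side"); cv2.imwrite("pics/side3.png",cv2.resize(s["pixels"][180:310,220:400,::-1],None,fx=4,fy=4))
E
```

```text
t: 9.25
tcp_pos: [0.3949, 0.2614, 0.028]
tool_rot: [0.777, 0.63, 0.001, 0.0]
force: [0.8, 0.5, 0.5]
finger_gap: 0.498
gripper_force: 0.0
[0.39491229 0.26140665 0.02803529] [0.78947906 0.45503907 0.49271354] [-0.00023738  0.00085074  0.0020367 ]
```

View pics/side3.png

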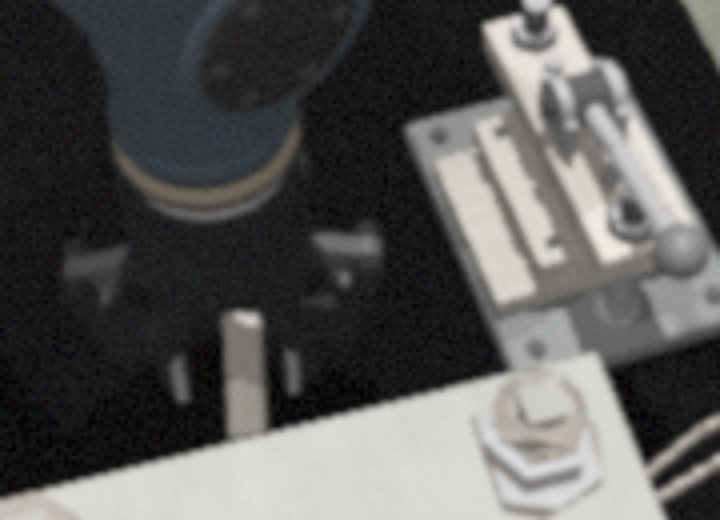

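The handle at about (245,370) is centred between the two pads. I'll close and lift.

```bash
python3 drive.py '0 0 0.001 0 0;0 0 0.001 0 0;0 0 0.001 0 0;0 0 0.001 0 0;0 0 0.001 0 0;0 0 0.001 0 0' 50; python3 drive.py '0 0 -0.02 0 0;0 0 -0.04 0 0; 0 0 -0.06 0 0; 0 0 -0.08 0 0;0 0 -0.08 0.1 0;0 0 -0.08 0.2 0;0 0 -0.08 0.3 0;0 0 -0.08 0.4 0;0 0 -0.08 0.5 0;0 0 -0.08 0.6 0;0 0 -0.08 0.7 0;0 0 -0.08 0.8 0;0 0 -0.08 0.9 0;0 0 -0.08 1 0;0 0 -0.08 1.1 0;0 0 -0.08 1.2 0;0 0 -0.08 1.324 0;0 0 -0.08 1.324 0;0 0 -0.08 1.324 0'
python3 - <<'E'
from h import *
s=manip.sense(); print(s['q'],s['tcp_pos'],s['force'])
from scipy.spatial.transform import Rotation as R
m=R.from_quat(s['tool_rot']).as_matrix();print(np.arctan2(m[1,1],m[0,1]))
for n in("top","side"):
    s=manip.snapshot(n); np.savez(n+"4.npz",**s);W=cloud(s)
    m=(W[...,0]>.36)&(W[...,0]<.55)&(W[...,1]>.2)&(W[...,1]<.34)&(W[...,2]>.06)&(W[...,2]<.12)&(s["pixels"].min(-1)>90)
    P=W[m]; uv=np.argwhere(m); print(n,m.sum())
    if len(P)>20: print(cv2.minAreaRect((P[:,:2]*1000).astype(np.float32)))
    if n=="top": cv2.imwrite("pics/top4.png",cv2.resize(s["pixels"][130:290,250:420,::-1],None,fx=3,fy=3))
E
```

```text
t: 9.9
tcp_pos: [0.395, 0.2615, 0.0276]
tool_rot: [0.777, 0.63, 0.002, 0.001]
force: [0.4, -0.7, 5.8]
finger_gap: 0.18
gripper_force: 50.3
t: 11.8
tcp_pos: [0.3935, 0.2611, 0.1066]
tool_rot: [1.0, 0.02, 0.0, -0.0]
force: [0.3, 0.4, -1.5]
finger_gap: 0.186
gripper_force: 49.4
[3.48559355e-01 5.80683627e-01 1.93661541e+00 4.95395003e-05
 6.24045776e-01 1.87883626e+00] [0.39350535 0.261109   0.10660936] [ 0.33994901  0.38651181 -1.54606668]
-1.5303170872291194
top 519
((499.90869140625, 276.17578125), (148.53305053710938, 62.578086853027344), 29.361045837402344)
side 889
((465.4815368652344, 269.22967529296875), (208.21627807617188, 70.14631652832031), 21.284637451171875)
```

View pics/top4.png

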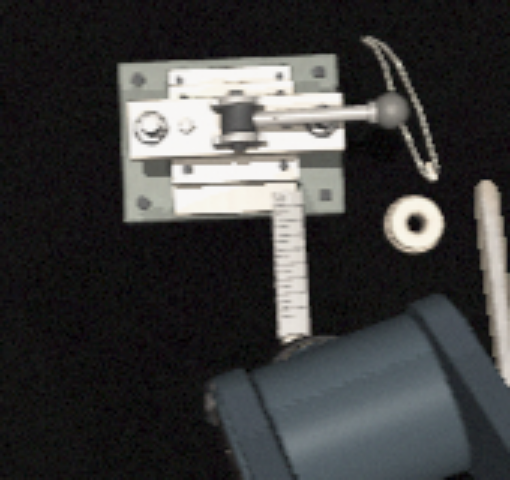

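```bash
python3 - <<'E'
from h import *
st=manip.sense()
for n in("top4","side4"):
    s=dict(np.load(n+".npz"));W=cloud(s)
    m=(W[...,0]>.43)&(W[...,0]<.55)&(W[...,1]>.24)&(W[...,1]<.29)&(W[...,2]>.06)&(W[...,2]<.12)&(s["pixels"].min(-1)>90)
    m=cv2.morphologyEx(m.astype(np.uint8),cv2.MORPH_OPEN,np.ones((3,3)))>0
    P=W[m]; print(n,len(P),cv2.minAreaRect((P[:,:2]*1000).astype(np.float32)),P[:,0].max()); 
    A=np.c_[P[:,0]-.5,P[:,1]-.265,np.ones(len(P))]; print("plane z",np.linalg.lstsq(A,P[:,2],rcond=None)[0].round(4))
print(to_tool(np.array([.3918,.2911,.1066])-st["tcp_pos"]))
E
```

```text
top4 457 ((478.2073059082031, 262.354248046875), (93.40929412841797, 19.996543884277344), 1.7066408395767212) 0.5251226712274137
plane z [-0.0834 -0.0061  0.0817]
side4 599 ((478.28155517578125, 263.6556091308594), (96.86155700683594, 22.67367172241211), 1.875062346458435) 0.5268463993939188
plane z [-0.0797  0.0778  0.0815]
[-6.10432115e-04 -3.00217457e-02 -9.70423131e-05]
```

```bash
python3 drive.py '0 -0.0315 0 0 0; 0 -0.0315 0.02 0 0; 0 -0.0315 0.035 0 0; 0 -0.0315 0.042 0 0; 0 -0.0315 0.044 0 0;0 -0.0315 0.044 0 0;0 -0.0315 0.044 0 0'; for i in 1 ; do python3 drive.py '0 0 0.001 0 0; 0 0 0.002 0 0;0 0 0.002 0 0'; python3 drive.py '0 0 0.001 0 0; 0 0 0.0015 0 0;0 0 0.0015 0 0';  done
```

```text
t: 12.6
tcp_pos: [0.3929, 0.2926, 0.0628]
tool_rot: [1.0, 0.019, 0.0, -0.0]
force: [0.9, -0.4, -1.6]
finger_gap: 0.184
gripper_force: 49.4
t: 12.9
tcp_pos: [0.3926, 0.2926, 0.0605]
tool_rot: [1.0, 0.019, 0.0, -0.0]
force: [0.4, -0.3, -0.9]
finger_gap: 0.186
gripper_force: 49.4
t: 13.2
tcp_pos: [0.3924, 0.2926, 0.0587]
tool_rot: [1.0, 0.019, -0.0, 0.0]
force: [0.1, -0.2, -1.7]
finger_gap: 0.185
gripper_force: 49.4
```

```bash
python3 drive.py '0 0 0.0005 0 0; 0 0 0.001 0 0;0 0 0.001 0 0'; python3 drive.py '0 0 0.0005 0 0; 0 0 0.0005 0 0;0 0 0.0005 0 0'
```

```text
t: 13.5
tcp_pos: [0.3925, 0.2926, 0.0578]
tool_rot: [1.0, 0.019, -0.0, 0.0]
force: [0.9, 0.1, -2.4]
finger_gap: 0.184
gripper_force: 49.5
t: 13.8
tcp_pos: [0.3925, 0.2926, 0.0574]
tool_rot: [1.0, 0.019, 0.0, -0.0]
force: [-0.8, -0.1, 0.1]
finger_gap: 0.189
gripper_force: 49.6
```

```bash
python3 drive.py '0 0 0.0005 0 0; 0 0 0.0005 0 0;0 0 0.0005 0 0'; python3 drive.py '0 0 0.0005 0 0; 0 0 0.0005 0 0;0 0 0.0005 0 0'
```

```text
t: 14.1
tcp_pos: [0.3924, 0.2926, 0.0569]
tool_rot: [1.0, 0.019, -0.0, -0.0]
force: [-0.3, 0.3, 0.9]
finger_gap: 0.184
gripper_force: 49.7
t: 14.4
tcp_pos: [0.3923, 0.2926, 0.0564]
tool_rot: [1.0, 0.019, -0.0, 0.0]
force: [-1.9, -0.1, 1.7]
finger_gap: 0.184
gripper_force: 49.9
```

```bash
python3 drive.py '0.004 0 0 0 0; 0.008 0 0 0 0; 0.012 0 0 0 0;0.016 0 0 0 0;0.02 0 0 0 0;0.02 0 0 0 0'; python3 drive.py '0.003 0 0 0 0; 0.006 0 0 0 0; 0.009 0 0 0 0;0.012 0 0 0 0;0.012 0 0 0 0'; python3 drive.py '0.003 0 0 0 0; 0.006 0 0 0 0; 0.008 0 0 0 0;0.008 0 0 0 0'
```

```text
t: 15.0
tcp_pos: [0.4137, 0.2935, 0.0564]
tool_rot: [1.0, 0.019, 0.001, -0.0]
force: [-1.7, -0.0, 3.3]
finger_gap: 0.186
gripper_force: 50.0
t: 15.5
tcp_pos: [0.4247, 0.2938, 0.0564]
tool_rot: [1.0, 0.019, 0.0, -0.0]
force: [-3.4, 0.5, 4.5]
finger_gap: 0.179
gripper_force: 50.3
t: 15.9
tcp_pos: [0.4321, 0.294, 0.0564]
tool_rot: [1.0, 0.019, -0.001, 0.0]
force: [-3.9, -1.1, 6.4]
finger_gap: 0.184
gripper_force: 50.4
```

```bash
python3 drive.py '0 0 -0.0005 0 0; 0 0 -0.0008 0 0; 0 0 -0.0008 0 0;0 0 -0.0008 0 0'; python3 drive.py '0.003 0 0 0 0; 0.006 0 0 0 0; 0.008 0 0 0 0;0.008 0 0 0 0';  python3 drive.py '0.002 0 0 0 0; 0.004 0 0 0 0;0.004 0 0 0 0'; python3 - <<'E'
from h import *
s=manip.snapshot("side");np.savez("side5.npz",**s);W=cloud(s)
c,sn=np.cos(.037),np.sin(.037); d=W[...,:2]-[.5697,.2977]
x=d[...,0]*c+d[...,1]*sn; y=-d[...,0]*sn+d[...,1]*c
m=(x>-.125)&(x<-.042)&(abs(y)<.006)&(W[...,2]>.02)&(s["pixels"].min(-1)>60);print(m.sum(),np.polyfit(x[m],W[...,2][m],1))
for a in np.arange(-.125,-.03,.01):
    k=m&(abs(x-a)<.005); print(a.round(3),k.sum(),np.median(W[k,2]).round(4) if k.any() else 0)
E
```

```text
t: 16.3
tcp_pos: [0.4328, 0.2942, 0.057]
tool_rot: [1.0, 0.019, 0.0, -0.0]
force: [-3.1, -1.0, 2.3]
finger_gap: 0.185
gripper_force: 50.0
t: 16.7
tcp_pos: [0.4415, 0.2946, 0.0571]
tool_rot: [1.0, 0.019, 0.001, -0.0]
force: [-1.1, -0.5, 2.9]
finger_gap: 0.187
gripper_force: 49.9
t: 17.0
tcp_pos: [0.4446, 0.2946, 0.0572]
tool_rot: [1.0, 0.019, 0.0, -0.0]
force: [-2.8, -0.5, 3.8]
finger_gap: 0.188
gripper_force: 50.0
154 [-0.43802101  0.011251  ]
-0.125 0 0
-0.115 0 0
-0.105 2 0.0406
-0.095 20 0.0508
-0.085 30 0.0383
-0.075 27 0.0371
-0.065 26 0.0365
-0.055 27 0.0356
-0.045 22 0.0357
-0.035 0 0
```

```bash
for i in 1; do python3 drive.py '0.0015 0 0 0 0; 0.003 0 0 0 0;0.003 0 0 0 0'; python3 drive.py '0.0015 0 0 0 0; 0.003 0 0 0 0;0.003 0 0 0 0'; python3 drive.py '0.001 0 0 0 0; 0.002 0 0 0 0;0.002 0 0 0 0'; done | grep -E "^(t|tcp|force)"
```

```text
t: 17.35
tcp_pos: [0.4476, 0.2947, 0.0571]
tool_rot: [1.0, 0.019, 0.0, -0.0]
force: [-3.4, 0.5, 2.2]
t: 17.65
tcp_pos: [0.4507, 0.2948, 0.0571]
tool_rot: [1.0, 0.019, 0.0, -0.0]
force: [-3.0, -0.7, 4.3]
t: 17.95
tcp_pos: [0.4525, 0.2949, 0.0571]
tool_rot: [1.0, 0.019, 0.0, 0.0]
force: [-3.8, -0.4, 4.3]
```

```bash
for i in 1; do python3 drive.py '0.001 0 0 0 0; 0.002 0 0 0 0;0.002 0 0 0 0'; python3 drive.py '0.001 0 0 0 0; 0.002 0 0 0 0;0.002 0 0 0 0'; done | grep -E "^(t|tcp|force)";python3 -c "
from h import *
print(manip.sense()['ft_torque'])"
```

```text
t: 18.25
tcp_pos: [0.4545, 0.2949, 0.0572]
tool_rot: [1.0, 0.019, -0.0, 0.0]
force: [-4.5, -0.9, 5.0]
t: 18.55
tcp_pos: [0.4563, 0.295, 0.0572]
tool_rot: [1.0, 0.019, -0.0, 0.0]
force: [-4.2, -0.6, 5.5]
[-0.01978412  0.4226037   0.01700028]
```

```bash
for i in 1; do python3 drive.py '0 0 -0.0006 0 0;0 0 -0.0006 0 0;0 0 -0.0006 0 0';  python3 drive.py '0.001 0 0 0 0; 0.002 0 0 0 0;0.002 0 0 0 0'; python3 drive.py '0.001 0 0 0 0; 0.002 0 0 0 0;0.002 0 0 0 0'; done | grep -E "^(t:|tcp|force)";python3 -c "
from h import *
print(manip.sense()['ft_torque'])"
```

```text
t: 18.85
tcp_pos: [0.4577, 0.2953, 0.0576]
force: [-0.3, -0.5, -1.0]
t: 19.15
tcp_pos: [0.4585, 0.2951, 0.0577]
force: [-0.9, 0.1, 0.9]
t: 19.45
tcp_pos: [0.4595, 0.295, 0.0576]
force: [-3.0, 0.6, 3.1]
[-0.06690454  0.55127133 -0.05012707]
```

```bash
for i in 1; do python3 drive.py '0.001 0 0 0 0; 0.002 0 0 0 0;0.002 0 0 0 0'; python3 drive.py '0.001 0 0 0 0; 0.002 0 0 0 0;0.002 0 0 0 0'; done | grep -E "^(t:|tcp|force)";python3 - <<'E'
from h import *
print(manip.sense()['ft_torque'])
for n in("side5","now"):
    s=dict(np.load("side5.npz")) if n=="side5" else manip.snapshot("side");W=cloud(s)
    c,sn=np.cos(.037),np.sin(.037); d=W[...,:2]-[.5697,.2977]
    x=d[...,0]*c+d[...,1]*sn; y=-d[...,0]*sn+d[...,1]*c
    a=(x>-.031)&(x<-.024)&(abs(y)<.03);print(np.nanmean(W[a,2]),a.sum())
    for a in np.arange(-.105,-.04,.01):
        k=(abs(x-a)<.005)&(abs(y)<.006)&(W[...,2]>.02)&(s["pixels"].min(-1)>60); print(a.round(3),k.sum(),np.median(W[k,2]).round(4) if k.any() else 0)
E
```

```text
t: 19.75
tcp_pos: [0.4603, 0.2949, 0.0576]
force: [-6.8, -0.3, 4.0]
t: 20.05
tcp_pos: [0.4608, 0.2947, 0.0576]
force: [-9.4, 1.3, 7.3]
[0.16190231 1.19789781 0.06440205]
0.0491749690994087 95
-0.105 2 0.0406
-0.095 20 0.0508
-0.085 30 0.0383
-0.075 27 0.0371
-0.065 26 0.0365
-0.055 27 0.0356
-0.045 28 0.0355
0.048919340702348366 99
-0.105 0 0
-0.095 0 0
-0.085 0 0
-0.075 14 0.0508
-0.065 28 0.0379
-0.055 27 0.037
-0.045 24 0.0367
```

```bash
for i in 1 2; do python3 drive.py '0 0 0 0 0;0 0 0 0 0;0 0 0 0 0;0 0 0 0 0;0 0 0 0 0;0 0 0 0 0'; done | grep -E "^(t:|tcp|force|grip)"; python3 - <<'E'
from h import *
for n in("top1","now"):
    s=dict(np.load("top1.npz")) if n=="top1" else manip.snapshot("top");W=cloud(s)
    c,sn=np.cos(.037),np.sin(.037); d=W[...,:2]-[.5697,.2977]
    x=d[...,0]*c+d[...,1]*sn; y=-d[...,0]*sn+d[...,1]*c
    a=(x>-.031)&(x<-.024)&(abs(y)<.03);print(np.nanmean(W[a,2]),a.sum())
    m=(np.abs(W[...,0]-.573)<.02)&(np.abs(W[...,1]-.199)<.02)&(W[...,2]>.112)&(W[...,2]<.16); print(sphere(W[m]))
E
```

```text
t: 20.7
tcp_pos: [0.4608, 0.2947, 0.0576]
force: [-8.4, -0.2, 6.2]
gripper_force: 50.5
t: 21.3
tcp_pos: [0.4608, 0.2947, 0.0576]
force: [-9.3, 1.2, 6.9]
gripper_force: 50.5
0.04959548633824181 92
(array([0.57276631, 0.20009664, 0.12062633]), np.float64(0.0014432695259843727))
0.0495302467632837 94
(array([0.57301735, 0.19992186, 0.1203403 ]), np.float64(0.0014071491582148706))
```

The pose is stable: push steady at about 9 N, upper platen height unchanged, lever still down. I'm handing it in.

```bash
python3 -c "
from station import manip
print(manip.sign_off())"
```

```text
the job is handed in; nothing more can be done
None
```

The job is handed in, with no verdict returned: the lever is fully down and the gauge is held still about 60 mm into the gap, snug with a steady push of about 9 N and no upper-platen lift visible in the depth images.

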